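Set the spacer in the casting stand and hold the tile flush

ROBOT

A 7-joint arm with a two-finger parallel gripper is mounted at the origin on the work surface. World frame = base frame: x ahead of the robot, y to its left, z up, the work surface at z = 0. Lengths are in m, angles in rad, forces in N, time in s.
With the tool pointing down it reaches from about 0.35 to 0.775 m from the base axis. Payload 3.1 kg.
Tool frame: the origin (TCP) lies on the centre line of the jaws, within the pads' length; the fingertips stand nose_length ahead of it and the grasp point (between the pads) lies 5 mm behind it (nose_length is the distance from the TCP to the fingertips, in m); x points along the fingers, z is the direction in which the jaws open and shut, and the axes are right-handed (so a half turn about x gives the same grasp; the last joint's range is limited). The gripper opens to 85 mm and grips with 20 to 120 N. Pads are 22 mm wide; open, the fingers measure 114 mm over their backs; the gripper's body (76 mm by 85 mm) begins 54 mm behind the grasp point. The pads swing forward as they close: fully open they stand 13 mm farther back than shut.
Start: joints at [-0.042, 0.311, 0.014, 1.512, -0.004, 1.319, -0.027], TCP at [0.55, 0, 0.245] pointing down, gripper open.
Joint ranges: [-2.7, 2.7], [-0.3, 1.91], [-1.27, 1.3], [0.12, 2.57], [-1.44, 4.58], [0.2, 2.03], [-3.05, 3.05]. Speed limits (rad/s): [2.79, 2.79, 3.14, 3.14, 3.14, 3.14, 3.14].

INTERFACE

Orientations are given as a rotation vector (axis times angle).
In Python, from workcell import * gives the robot as it stands. The module is installed in compiled form; this text tells all that it offers. Calls block until the motion is done:
- move_pose(position, orientation): joint-space move of the TCP to a pose.
- move_l(position, rate=0.15, ori=None): straight line of the TCP; ori=None keeps the orientation; rate is the mean speed in m/s.
- move_j(angles): joint-space move.
- set_gripper(opening): opening from 0.0 (shut) to 1.0 (fully open); the grip force is fixed at half the most; returns when the fingers have stopped.
- pause(seconds).
- inverse_kinematics(position, orientation): joint angles nearest the present ones, or None.
- camera(name): name is "scene" or "side" or "wrist"; returns a dict with "image" (420x560x3 uint8, red, green, blue), "fx", "fy", "cx", "cy" (pixels), "extrinsics" (4x4, takes a point from camera to world coordinates); the wrist camera has in their place "tool_from_camera" (4x4, takes a point from camera to tool coordinates, whose origin is the TCP and whose axes are the tool frame's). Camera axes: x right, y down, z forward; pixel columns grow to the right and rows downward; lengths in m; the calibration is good to about 2 mm. A picture is of the moment at which its call begins: read the wrist's pose just before it. There is no depth.
A pose or a line that the arm cannot do raises PlanningError and nothing moves.
- close_job(): hands the job in, once; it reports no verdict.
Readings, each from a call of its own:
- read_clock(): time.
- read_joints(): joint angles.
- read_dq(): joint speeds.
- read_joint_efforts(): joint torques, N m.
- read_eef_pos(): TCP position.
- read_eef_rot(): TCP orientation.
- read_force(): force on the tool from outside, world axes, zero at the start.
- read_wrist_torque(): the same for the moment, N m.
- read_gripper_width(): opening from 0.0 (shut) to 1.0 (fully open).
Only numpy, scipy, OpenCV 4.12 (cv2) and the standard library are available. Lean on these libraries where they do the work, as an engineer would, in place of code of your own. Each camera call takes 0.05 s, during which the arm holds its last target.

TASK

Three casting stands each hold a white tile lying a little way off an aluminium fence; stand the blue spacer upright in the gap between tile and fence on the one stand where the gap is already wide enough, lowering it onto the bed without dropping it, and let go of it. Then push that tile towards the fence until tile, spacer and fence are flush against one another, and finish while still holding the tile pressed there with a light steady push, not touching the spacer. Leave the other two tiles and the bottle, jar, beaker, dish and weight where they are.

Things in the scene. Friction and masses are not known exactly. Their poses are not given: they have to be found in the camera images.
- spacer_center (a point): blue plastic spacer block, 18 mm thick (x) x 60 mm long (y) x 80 mm tall (z), about 0.11 kg, standing upright on the bench at the start. The point is its centre, 40 mm above its underside
- stand_a: one of three identical casting stands, fixed to the bench: black bed 150 (x) x 104 (y) x 12 mm high, with an aluminium fence across its +x end (18 thick, 104 wide, top 40 mm above the bench; its face towards the tile is at x = +57 mm) and two low side rails (inner faces at y = +-43 mm, tops 20 mm above the bench). The -x end is open. Origin: centre of the underside, on the bench; x points from the open end to the fence, z up
- tile_a_center (a point): loose white ceramic tile lying flat on the bed of stand_a, 70 (x, towards the fence) x 80 (y) x 24 mm thick, about 0.3 kg, slides between the rails. The point is its centre, 24 mm above the bench. Gap to the fence = 57 mm - 35 mm - (x of this point in the stand's frame); on one stand the gap is 22 to 27 mm, on the other two 6 to 13 mm
- stand_b: one of three identical casting stands, fixed to the bench: black bed 150 (x) x 104 (y) x 12 mm high, with an aluminium fence across its +x end (18 thick, 104 wide, top 40 mm above the bench; its face towards the tile is at x = +57 mm) and two low side rails (inner faces at y = +-43 mm, tops 20 mm above the bench). The -x end is open. Origin: centre of the underside, on the bench; x points from the open end to the fence, z up
- tile_b_center (a point): loose white ceramic tile lying flat on the bed of stand_b, 70 (x, towards the fence) x 80 (y) x 24 mm thick, about 0.3 kg, slides between the rails. The point is its centre, 24 mm above the bench. Gap to the fence = 57 mm - 35 mm - (x of this point in the stand's frame); on one stand the gap is 22 to 27 mm, on the other two 6 to 13 mm
- stand_c: one of three identical casting stands, fixed to the bench: black bed 150 (x) x 104 (y) x 12 mm high, with an aluminium fence across its +x end (18 thick, 104 wide, top 40 mm above the bench; its face towards the tile is at x = +57 mm) and two low side rails (inner faces at y = +-43 mm, tops 20 mm above the bench). The -x end is open. Origin: centre of the underside, on the bench; x points from the open end to the fence, z up
- tile_c_center (a point): loose white ceramic tile lying flat on the bed of stand_c, 70 (x, towards the fence) x 80 (y) x 24 mm thick, about 0.3 kg, slides between the rails. The point is its centre, 24 mm above the bench. Gap to the fence = 57 mm - 35 mm - (x of this point in the stand's frame); on one stand the gap is 22 to 27 mm, on the other two 6 to 13 mm
- amber_bottle: amber glass bottle, diameter 66, 150 mm tall, bystander; origin under its centre
- jar: white jar with a red cap, diameter 48, 55 mm tall, bystander; origin under its centre
- beaker: open glass beaker, rim diameter 68, 85 mm tall, bystander; origin under its centre
- dish: clear closed dish, diameter 60, 15 mm tall, bystander; origin under its centre
- weight: brass knob weight, diameter 40, 52 mm tall, bystander; origin under its centre
Not all that is in view belongs to the job. Of the things that look like the part that bears spacer_center, take the one that is farthest to the robot's left at the start. Leave any brown or turquoise look-alike of the part that bears tile_a_center alone.

How it is judged:
By the outcome, as a careful person would: the job done as asked, in the order asked, and still so for the second after the job is handed in, while the arm keeps its last pose, push and grip.
It also fails if it takes over 59 s, if anything falls off the work surface, if the arm or the gripper's body presses on something with over 40 N, if the wrist force passes 120 N, or if a joint passes its speed limit or range.

## Working session

There is one attempt and no reset: what is moved stays moved. The work goes in short steps, each a Python script; the robot and the scene stay as the last script left them, time stands still between calls to the robot, and variables do not carry over. Pictures are saved under pics/ and viewed, and the job is handed in when it is done.

```bash
mkdir -p pics
python3 - <<'E'
from workcell import *
import cv2,numpy as np
np.set_printoptions(precision=4,suppress=True)
for n in ["scene","side","wrist"]:
    c=camera(n); cv2.imwrite(f"pics/{n}0.png",c["image"][:,:,::-1]); print(n,c["fx"],c["fy"],c["cx"],c["cy"]); print(c.get("extrinsics",c.get("tool_from_camera")))
print(read_eef_pos(),read_eef_rot(),read_clock(),read_gripper_width())
E
```

```text
scene 512.5485956730535 512.5485956730535 282.6825101839848 210.1522378191829
[[-0.795   0.422  -0.4358  1.0315]
 [ 0.6066  0.5551 -0.5692  0.6285]
 [ 0.0017 -0.7168 -0.6973  0.8969]
 [ 0.      0.      0.      1.    ]]
side 457.85085973053475 457.85085973053475 281.30723702269717 207.38503998565798
[[-0.8183 -0.3726  0.4377  0.023 ]
 [-0.5747  0.5202 -0.6318  0.6518]
 [ 0.0077 -0.7685 -0.6398  0.7566]
 [ 0.      0.      0.      1.    ]]
wrist 349.92845789878277 349.92845789878277 279.6060945498703 206.75217614413668
[[ 0.001  -0.262   0.9651 -0.129 ]
 [-0.0003 -0.9651 -0.262   0.0667]
 [ 1.     -0.     -0.0011 -0.0003]
 [ 0.      0.      0.      1.    ]]
[0.5495 0.     0.2445] [-0.0001  1.5726 -0.    ] 0.15 0.996889623592002
```

View pics/scene0.png

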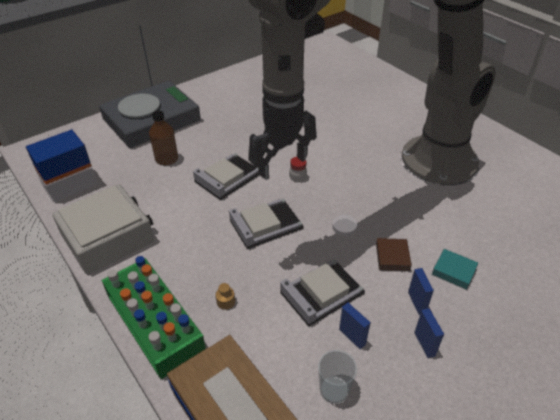

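View pics/side0.png

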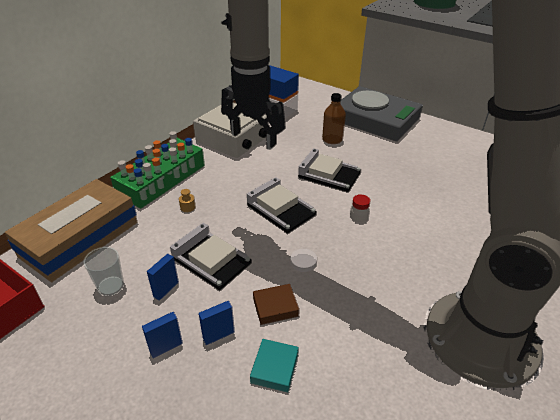

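View pics/wrist0.png

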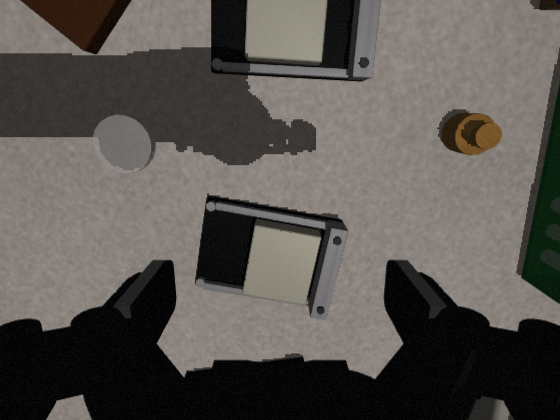

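```bash
cat > h.py <<'E'
import numpy as np,cv2
from scipy.spatial.transform import Rotation as R
CAM={"scene":(512.5486,282.6825,210.1522,np.array([[-0.795,0.422,-0.4358,1.0315],[0.6066,0.5551,-0.5692,0.6285],[0.0017,-0.7168,-0.6973,0.8969],[0,0,0,1]])),
"side":(457.85086,281.3072,207.385,np.array([[-0.8183,-0.3726,0.4377,0.023],[-0.5747,0.5202,-0.6318,0.6518],[0.0077,-0.7685,-0.6398,0.7566],[0,0,0,1]]))}
TFC=np.array([[0.001,-0.262,0.9651,-0.129],[-0.0003,-0.9651,-0.262,0.0667],[1,0,-0.0011,-0.0003],[0,0,0,1]])
def wristcam(pos,rot):
    T=np.eye(4);T[:3,:3]=R.from_rotvec(rot).as_matrix();T[:3,3]=pos
    return (349.9285,279.6061,206.7522,T@TFC)
def onplane(cam,uv,z):
    f,cx,cy,T=cam; d=T[:3,:3]@np.array([(uv[0]-cx)/f,(uv[1]-cy)/f,1]); o=T[:3,3]
    return o+d*(z-o[2])/d[2]
def proj(cam,p):
    f,cx,cy,T=cam; q=np.linalg.inv(T)@np.append(p,1); return np.array([cx+f*q[0]/q[2],cy+f*q[1]/q[2]])
def crop(src,dst,x0,y0,x1,y1,s):
    im=cv2.imread(src)[y0:y1,x0:x1]; cv2.imwrite(dst,cv2.resize(im,None,fx=s,fy=s,interpolation=cv2.INTER_CUBIC))
E
python3 - <<'E'
from h import *
crop("pics/scene0.png","pics/c1.png",180,140,380,330,4)
crop("pics/side0.png","pics/c2.png",130,140,370,370,3.2 and 3)
crop("pics/scene0.png","pics/c3.png",320,230,480,370,5)
E
```

```text
(no output)
```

View pics/c1.png

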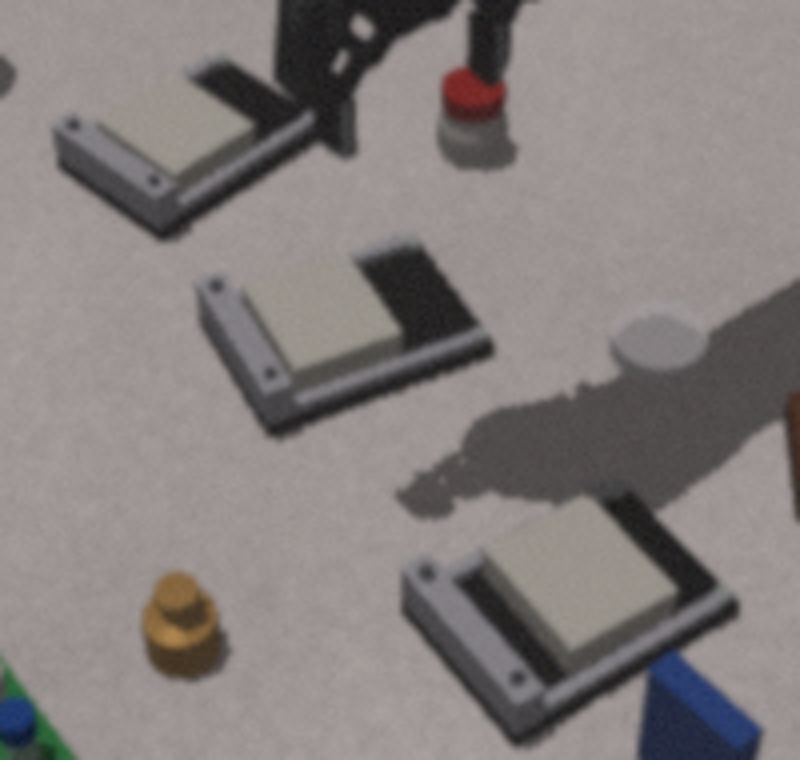

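View pics/c2.png

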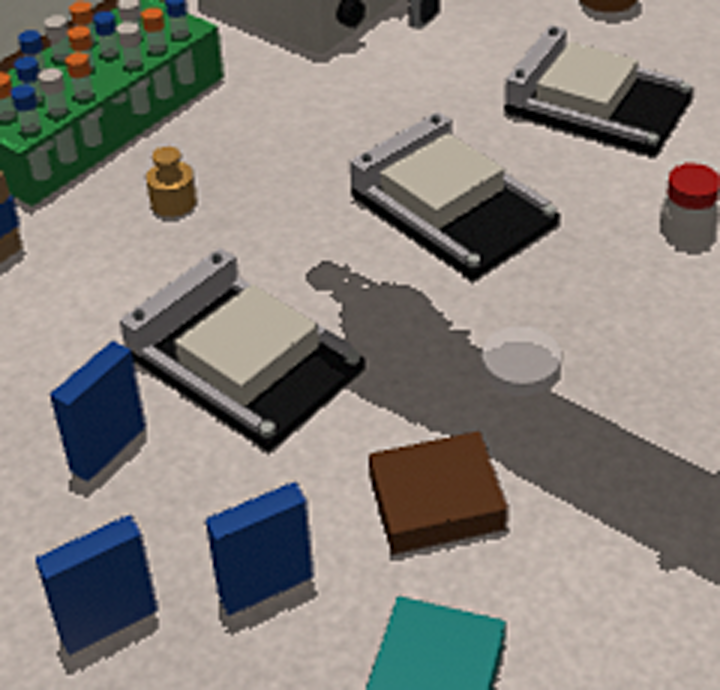

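View pics/c3.png

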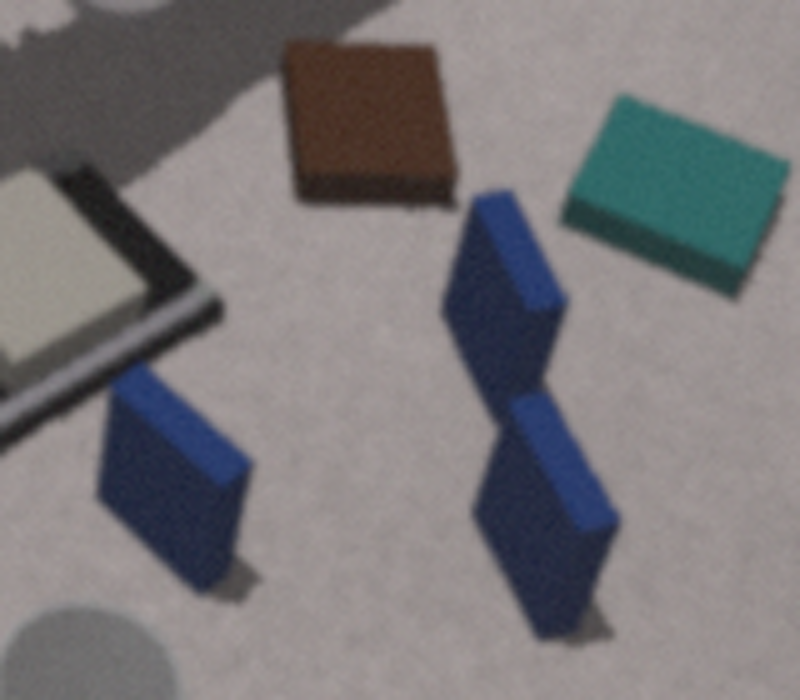

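Run:
```python
from h import *
np.set_printoptions(precision=4,suppress=True)
def c(p,s,x0,y0): return [((u+.5)/s-.5+x0,(v+.5)/s-.5+y0) for u,v in p]
S=CAM["scene"];D=CAM["side"]
def show(n,cam,pts,z):
    P=np.array([onplane(cam,p,z)[:2] for p in pts]); print(n,P.tolist() and P.round(4).tolist(),"mean",P.mean(0))
# spacers top z=.08
show("sp1 scene",S,c([(512,400),(548,390),(620,518),(583,530)],5,320,230),.08)
show("sp2 scene",S,c([(475,198),(510,190),(567,298),(530,310)],5,320,230),.08)
show("sp3 scene",S,c([(112,378),(145,362),(252,465),(222,485)],5,320,230),.08)
show("spA side",D,c([(38,562),(130,516),(138,532),(48,578)],3,130,140),.08)
show("spB side",D,c([(207,520),(297,484),(303,497),(214,535)],3,130,140),.08)
# stand near: fence top corners z .04 ; scene
show("fence scene",S,c([(403,572),(430,558),(547,686),(520,712)],4,180,140),.04)
show("tile scene",S,c([(485,555),(582,495),(678,592),(568,655)],4,180,140),.036)
show("tile side",D,c([(177,342),(248,285),(320,330),(240,380)],3,130,140),.036)
show("fence side",D,c([(122,320),(215,250),(237,260),(143,332)],3,130,140),.04)
```

```text
sp1 scene [[0.4745, 0.3386], [0.46, 0.3439], [0.4823, 0.3977], [0.4971, 0.3928]] mean [0.4785 0.3683]
sp2 scene [[0.4113, 0.2626], [0.3967, 0.2684], [0.4205, 0.3192], [0.4366, 0.3143]] mean [0.4162 0.2911]
sp3 scene [[0.5891, 0.2387], [0.5739, 0.2409], [0.5738, 0.2995], [0.5887, 0.299]] mean [0.5814 0.2695]
spA side [[0.4956, 0.3938], [0.4757, 0.3392], [0.4634, 0.3447], [0.4825, 0.398]] mean [0.4793 0.3689]
spB side [[0.4359, 0.3145], [0.4094, 0.2622], [0.3999, 0.2678], [0.425, 0.3201]] mean [0.4175 0.2911]
fence scene [[0.6318, 0.0991], [0.6149, 0.1003], [0.6176, 0.1993], [0.6381, 0.2029]] mean [0.6256 0.1504]
tile scene [[0.5885, 0.1139], [0.5207, 0.1138], [0.5237, 0.1938], [0.5951, 0.1893]] mean [0.557  0.1527]
tile side [[0.5898, 0.1879], [0.5883, 0.1122], [0.5128, 0.1178], [0.5272, 0.1893]] mean [0.5546 0.1518]
fence side [[0.6355, 0.1975], [0.6328, 0.1002], [0.611, 0.0989], [0.614, 0.1974]] mean [0.6233 0.1485]
```

```bash
cat >> h.py <<'E'
def ori(th):
    n=np.array([np.cos(th),np.sin(th),0]);x=np.array([0,0,-1.]);y=np.cross(n,x)
    return R.from_matrix(np.stack([x,y,n],1)).as_rotvec()
E
python3 - <<'E'
import workcell
from workcell import *
from h import *
np.set_printoptions(precision=4,suppress=True)
print([x for x in dir(workcell) if x[0]!='_'], getattr(workcell,'nose_length',None))
print(ori(0))
for nm,p,th in [("spacer",[0.479,0.3686,0.2],-0.377),("push",[0.5,0.152,0.05],0),("push",[0.5,0.152,0.05],1.57),("push",[0.5,0.152,0.05],-1.57)]:
    print(nm,th,inverse_kinematics(p,ori(th)))
move_pose([0.575,0.165,0.25],ori(0))
P,q=read_eef_pos(),read_eef_rot(); c=camera("wrist"); cv2.imwrite("pics/w1.png",c["image"][:,:,::-1]); print(list(P),list(q))
move_pose([0.479,0.3686,0.25],ori(-0.377))
P,q=read_eef_pos(),read_eef_rot(); c=camera("wrist"); cv2.imwrite("pics/w2.png",c["image"][:,:,::-1]); print(list(P),list(q))
print(read_clock())
E
```

```text
['PlanningError', 'camera', 'close_job', 'inverse_kinematics', 'move_j', 'move_l', 'move_pose', 'nose_length', 'pause', 'read_clock', 'read_dq', 'read_eef_pos', 'read_eef_rot', 'read_force', 'read_gripper_width', 'read_joint_efforts', 'read_joints', 'read_wrist_torque', 'set_gripper'] 0.014
[0.     1.5708 0.    ]
spacer -0.377 [-0.6018  0.4532 -0.1205  1.4224  0.0552  1.2692 -1.1037]
push 0 [-0.277   0.4545 -0.0658  1.8323  0.0382  0.856  -0.3611]
push 1.57 [-0.1025  0.4726 -0.2935  1.8253  0.1734  0.8686  1.092 ]
push -1.57 [-0.4637  0.4548  0.1764  1.8399 -0.1023  0.8557 -1.8078]
[np.float64(0.5749230300216311), np.float64(0.16479206422715045), np.float64(0.2495881014563771)] [np.float64(-0.0015056562487777622), np.float64(1.571357632653182), np.float64(-0.0006221081896224003)]
[np.float64(0.4810028403885144), np.float64(0.3657521726749256), np.float64(0.2500866940095566)] [np.float64(0.2971477695581599), np.float64(1.5480348023563466), np.float64(-0.29997751669794365)]
1.8583
```

View pics/w1.png

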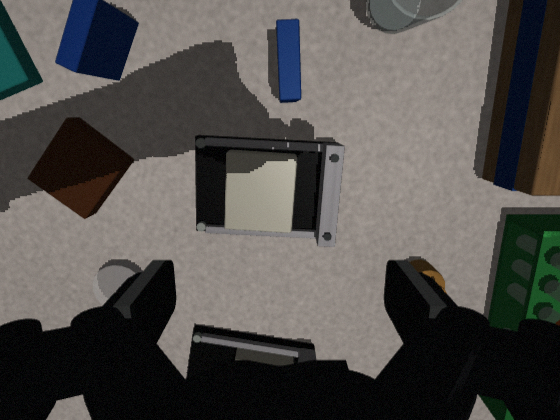

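View pics/w2.png

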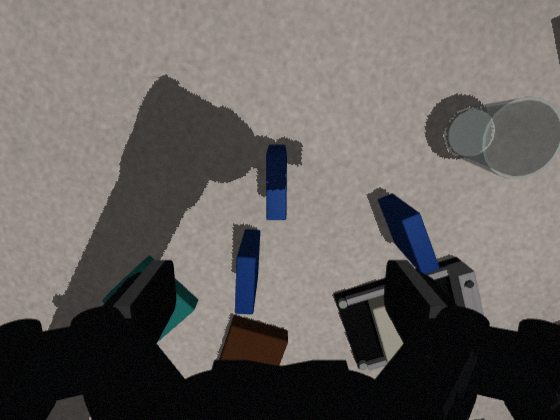

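Run:
```python
from h import *
crop("pics/w1.png","pics/w1c.png",185,125,355,255,4.5)
crop("pics/w2.png","pics/w2c.png",240,130,310,235,6)
```

```text
(no output)
```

View pics/w1c.png

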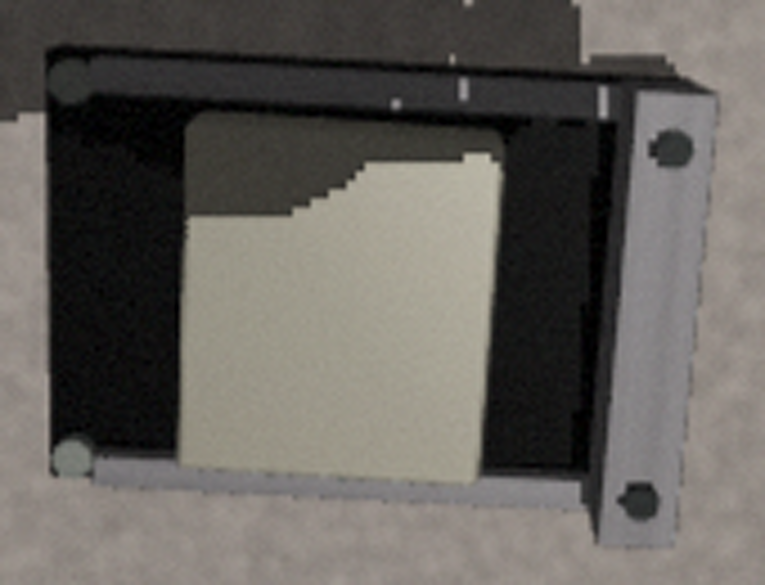

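View pics/w2c.png

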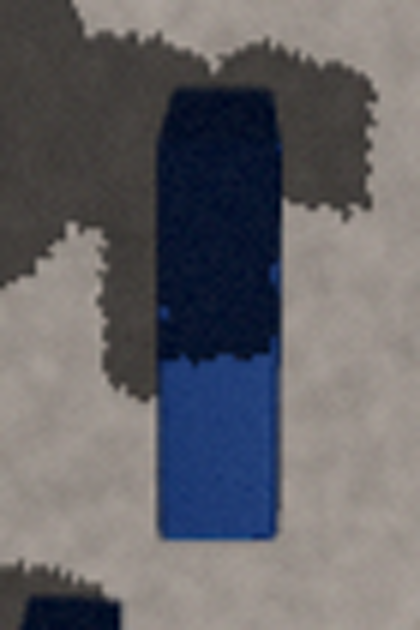

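Run:
```python
from h import *
np.set_printoptions(precision=4,suppress=True)
def c(p,s,x0,y0): return [((u+.5)/s-.5+x0,(v+.5)/s-.5+y0) for u,v in p]
W1=wristcam([0.57492,0.16479,0.24959],[-0.0015057,1.5713576,-0.0006221])
W2=wristcam([0.4810,0.36575,0.25009],[0.29715,1.54803,-0.29998])
def show(n,cam,pts,z):
    P=np.array([onplane(cam,p,z)[:2] for p in pts]); print(n,P.round(4).tolist(),"mean",P.mean(0))
    for i in range(4):
        d=P[(i+1)%4]-P[i]; print("  ",np.linalg.norm(d).round(4),np.degrees(np.arctan2(d[1],d[0])).round(2))
show("spacer",W2,c([(159,137),(281,137),(277,540),(158,540)],6,240,130),.08)
show("fence",W1,c([(638,92),(716,95),(672,545),(602,543)],4.5,185,125),.04)
show("tile",W1,c([(187,112),(505,122),(480,482),(180,465)],4.5,185,125),.036)
show("bedneg",W1,c([(48,50),(50,475),(50,475),(48,50)],4.5,185,125),.012)
```

```text
spacer [[0.4824, 0.4009], [0.4985, 0.3944], [0.476, 0.3391], [0.4595, 0.3457]] mean [0.4791 0.37  ]
   0.0173 -21.84
   0.0598 -112.11
   0.0177 158.15
   0.0598 67.45
fence [[0.6189, 0.2005], [0.6355, 0.1999], [0.6303, 0.0976], [0.6142, 0.098]] mean [0.6247 0.149 ]
   0.0166 -2.15
   0.1024 -92.88
   0.0161 178.3
   0.1026 87.41
tile [[0.5222, 0.1958], [0.5909, 0.1937], [0.5862, 0.1114], [0.5174, 0.1155]] mean [0.5542 0.1541]
   0.0687 -1.76
   0.0824 -93.24
   0.0689 176.62
   0.0805 86.57
bedneg [[0.4873, 0.2073], [0.4813, 0.1047], [0.4813, 0.1047], [0.4873, 0.2073]] mean [0.4843 0.156 ]
   0.1028 -93.34
   0.0 0.0
   0.1028 86.66
   0.0 0.0
```

Run:
```python
from workcell import *
from h import *
np.set_printoptions(precision=4,suppress=True)
o=ori(-0.387)
move_pose([0.479,0.369,0.15],o)
move_l([0.479,0.369,0.058],0.1)
pause(0.15); print(read_eef_pos(),read_force())
set_gripper(0.0); print("w",read_gripper_width(),read_eef_pos(),read_force(),read_clock())
move_l([0.479,0.369,0.20],0.15)
pause(.1)
print("w",read_gripper_width(),read_force(),read_clock())
for n in ["scene","side","wrist"]:
    cv2.imwrite(f"pics/{n}2.png",camera(n)["image"][:,:,::-1])
```

```text
[0.4795 0.3694 0.0589] [ 1.0521 -0.1657 -0.6985]
w 0.20220484226386645 [0.4792 0.3691 0.0581] [-0.6019 -0.0763  1.9364] 4.1833
w 0.20826207701142505 [-0.2677  0.9264 -0.3593] 5.3833
```

View pics/side2.png

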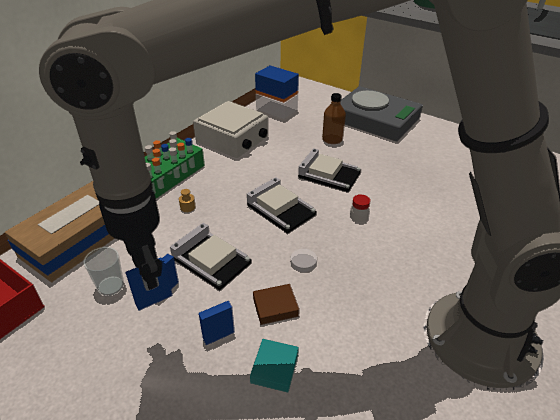

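View pics/wrist2.png

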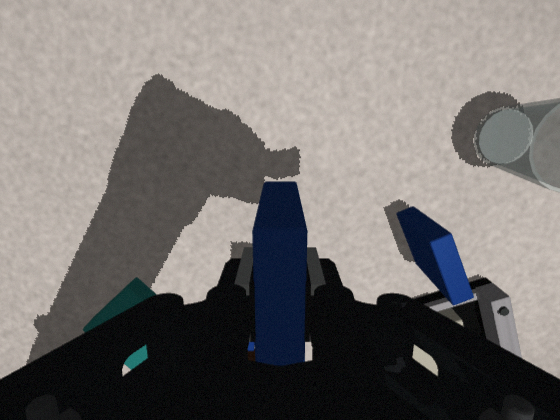

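Run:
```python
from workcell import *
from h import *
np.set_printoptions(precision=4,suppress=True)
o=ori(-0.05)
move_pose([0.6024,0.151,0.20],o)
move_l([0.6024,0.151,0.115],0.12,ori=o)
pause(.3)
P,q=read_eef_pos(),read_eef_rot()
print(list(P),list(q),read_force(),read_clock())
for n in ["scene","side","wrist"]:
    cv2.imwrite(f"pics/{n}3.png",camera(n)["image"][:,:,::-1])
crop("pics/scene3.png","pics/scene3c.png",260,180,400,320,5)
crop("pics/side3.png","pics/side3c.png",140,160,300,300,5)
```

```text
[np.float64(0.6028315137354444), np.float64(0.15104660730273103), np.float64(0.11571924560713737)] [np.float64(0.039619411303086244), np.float64(1.5691416097584738), np.float64(-0.03908645885646965)] [ 0.2413 -0.2482 -1.3645] 7.675
```

View pics/scene3c.png

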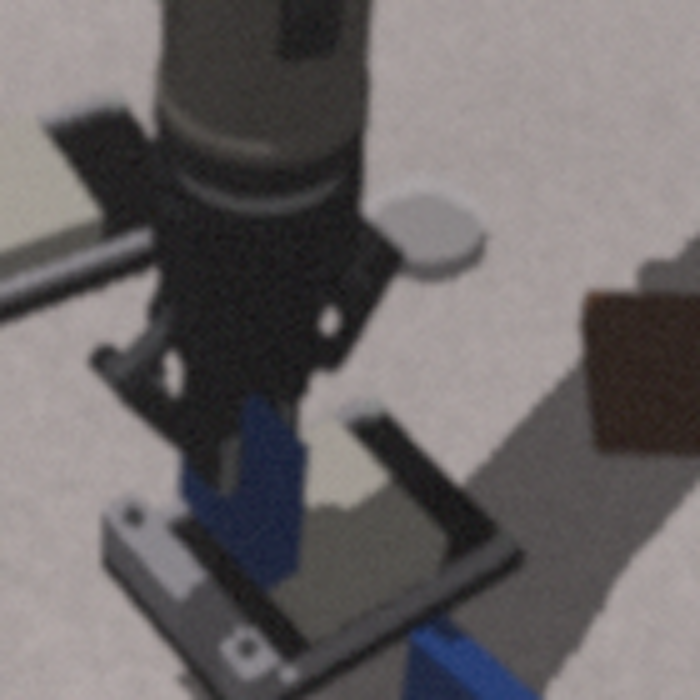

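View pics/side3c.png

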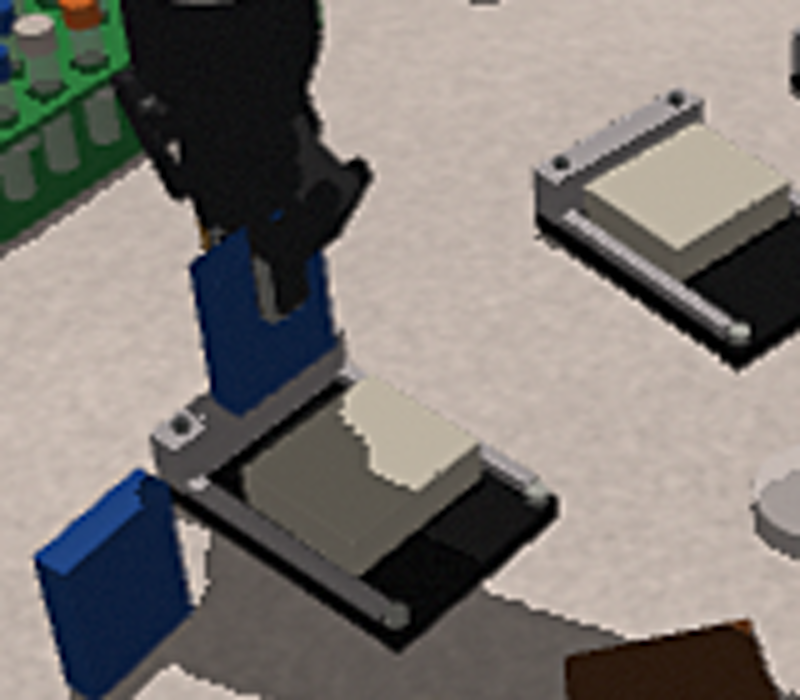

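View pics/wrist3.png

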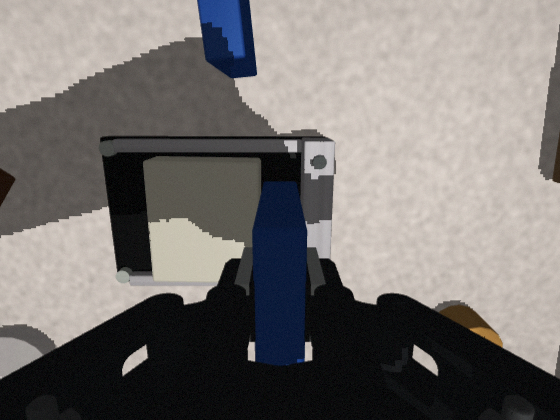

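Run:
```python
from h import *
crop("pics/wrist3.png","pics/wrist3c.png",230,125,350,275,5)
```

```text
(no output)
```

View pics/wrist3c.png

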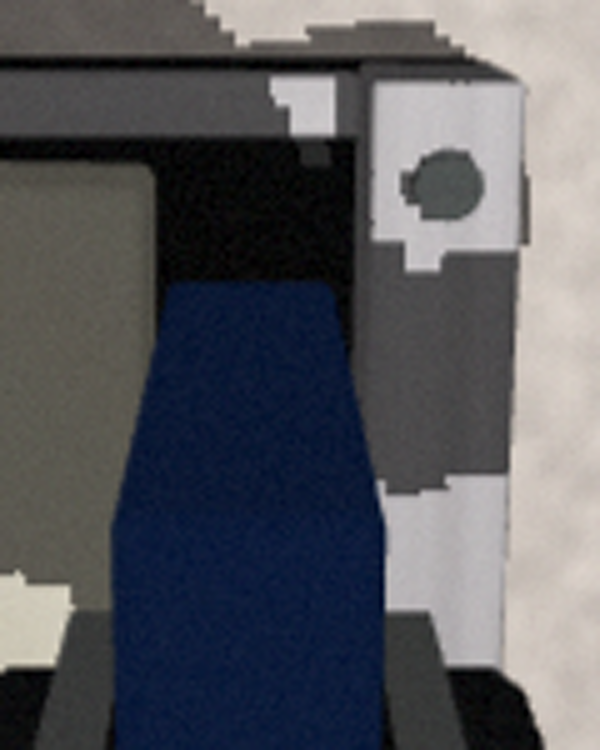

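Run:
```python
from h import *
np.set_printoptions(precision=4,suppress=True)
W=wristcam([0.60283,0.15105,0.11572],[0.03962,1.56914,-0.03909])
n=np.array([np.cos(-.05),np.sin(-.05)]);t=np.array([-n[1],n[0]])
def q(nm,u,v,z):
    p=onplane(W,((u+.5)/5-.5+230,(v+.5)/5-.5+125),z)[:2]; print(nm,p,"n,t rel TCP",n@(p-[.60283,.15105]),t@(p-[.60283,.15105]))
for v in(190,300):q("tile edge",157-(v-190)*.03,v,.036)
for v in(90,240):q("fence top",372-(v-90)*.013,v,.04)
for v in(150,320):q("fence foot",354-(v-150)*.02,v,.012)
for u in(168,332):q("spacer bot",u,283,.0577)
```

```text
tile edge [0.5932 0.189 ] n,t rel TCP -0.01154174829500498 0.037410251779135796
tile edge [0.5919 0.1756] n,t rel TCP -0.01213449763062685 0.02401837561557583
fence top [0.619  0.1998] n,t rel TCP 0.013668947969336409 0.04953080675592218
fence top [0.6182 0.1824] n,t rel TCP 0.013750476760628325 0.032042260844392226
fence foot [0.6181 0.1897] n,t rel TCP 0.01335633021270496 0.0393448590790632
fence foot [0.6169 0.1667] n,t rel TCP 0.013242611212987915 0.016334959332782818
spacer bot [0.595  0.1818] n,t rel TCP -0.009339791717976475 0.030330383093436046
spacer bot [0.6128 0.1809] n,t rel TCP 0.008472102850596653 0.0303219376766235
```

Run:
```python
from workcell import *
from h import *
np.set_printoptions(precision=4,suppress=True)
x,y=0.6035,0.1509
move_l([x,y,0.078],0.05); pause(.4)
b=read_force(); print(read_eef_pos(),b,read_clock())
z=0.078
while z>0.0645:
    z-=0.001
    move_l([x,y,z],0.02); pause(.1)
    f=read_force(); print(round(z,4),read_eef_pos(),f)
    if f[2]-b[2]>3 or np.hypot(*(f-b)[:2])>6: break
pause(.2); print(read_eef_pos(),read_force(),read_clock())
for n in ["scene","side","wrist"]:
    cv2.imwrite(f"pics/{n}4.png",camera(n)["image"][:,:,::-1])
crop("pics/scene4.png","pics/scene4c.png",260,180,400,320,5)
crop("pics/side4.png","pics/side4c.png",140,160,300,300,5)
```

```text
[0.6036 0.1509 0.0782] [ 0.0537 -0.4412 -1.019 ] 9.1167
0.077 [0.6035 0.1509 0.0769] [ 0.7633 -0.4893 -0.875 ]
0.076 [0.6035 0.1509 0.076 ] [-0.545   0.3921 -1.1573]
0.075 [0.6035 0.1509 0.075 ] [ 0.7771  0.5606 -2.2347]
0.074 [0.6035 0.1509 0.074 ] [ 0.3275 -0.2364 -0.9893]
0.073 [0.6035 0.1509 0.073 ] [ 0.2429 -0.6851 -0.9387]
0.072 [0.6035 0.1509 0.072 ] [-0.3645  0.0363 -0.6875]
0.071 [0.6035 0.1509 0.071 ] [-0.1807  0.0603 -1.757 ]
0.07 [0.6037 0.151  0.0701] [ 0.1198  0.7294 -0.7637]
0.069 [0.6037 0.151  0.0701] [-1.4155  0.4794  5.762 ]
[0.6037 0.151  0.0701] [-2.6424  0.4757  5.3477] 12.4667
```

View pics/scene4c.png

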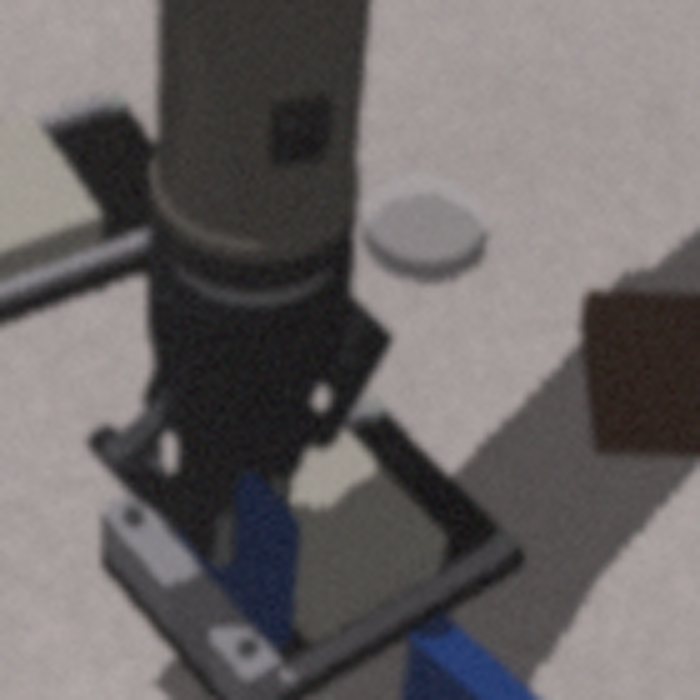

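View pics/side4c.png

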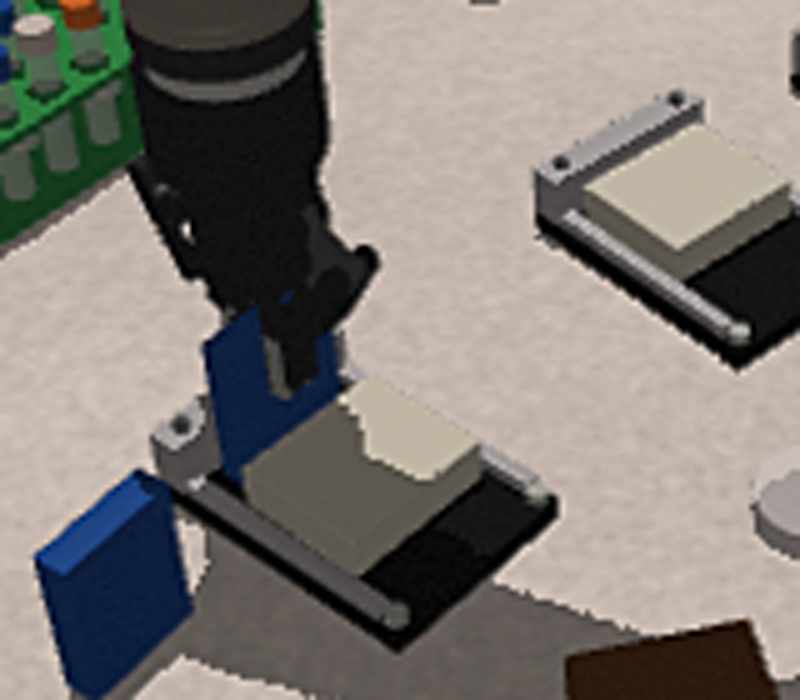

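Run:
```python
from workcell import *
from h import *
np.set_printoptions(precision=4,suppress=True)
print("brown",[onplane(CAM["scene"],(u/5+320,v/5+230),.024)[:2].round(3).tolist() for u,v in[(290,45),(435,48),(455,165),(298,175)]])
P=read_eef_pos()
move_l([0.6037,0.151,0.0700],0.02); pause(.2); print(read_eef_pos(),read_force())
set_gripper(0.6); print(read_gripper_width(),read_force(),read_clock())
move_l([0.6037,0.151,0.19],0.12)
pause(.1)
for n in ["scene","side","wrist"]:
    cv2.imwrite(f"pics/{n}5.png",camera(n)["image"][:,:,::-1])
crop("pics/scene5.png","pics/scene5c.png",260,180,400,320,5)
crop("pics/side5.png","pics/side5c.png",140,160,300,300,5)
```

```text
brown [[0.369, 0.125], [0.317, 0.167], [0.362, 0.221], [0.421, 0.183]]
[0.6038 0.151  0.0701] [ 0.0976 -0.1024  2.8591]
0.5992271439612848 [ 0.7798  0.3023 -0.5463] 13.4917
```

View pics/scene5c.png

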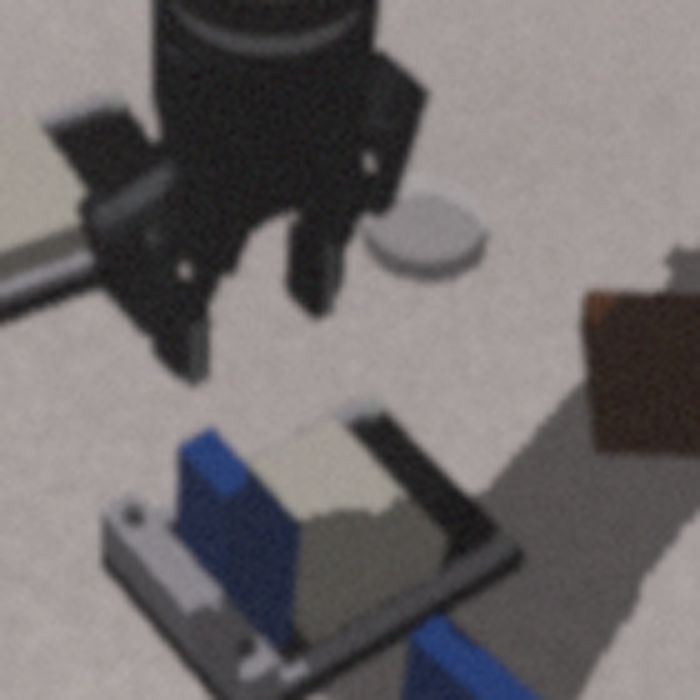

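View pics/side5c.png

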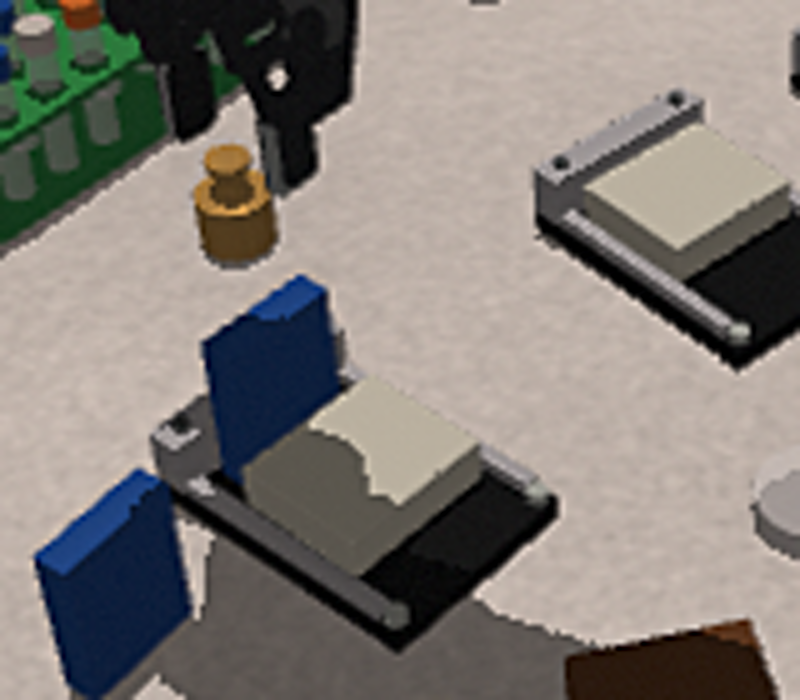

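View pics/wrist5.png

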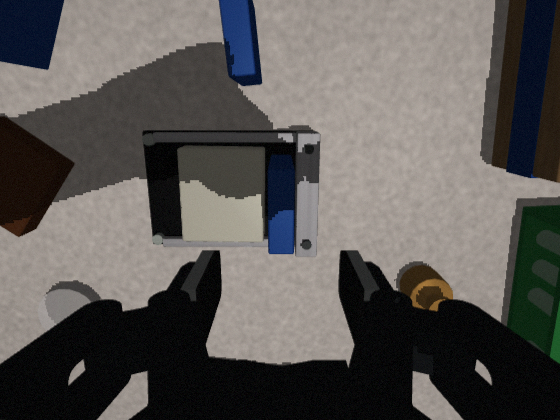

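Run:
```python
from workcell import *
from h import *
np.set_printoptions(precision=4,suppress=True)
o=ori(np.pi/2-0.05)
d=np.array([np.cos(-.05),np.sin(-.05),0])
c=np.array([0.5198,0.1558,0.032])
set_gripper(0.0)
s=c-0.038*d
move_pose([s[0],s[1],0.15],o)
move_l(s,0.12,ori=o); pause(.3)
b=read_force(); print(read_eef_pos(),b,read_clock())
a=-0.038
while a<0.002:
    a+=0.002 if a<-0.016 else 0.001
    move_l(c+a*d,0.03); 
    if a>-0.018: pause(.1)
    f=read_force()-b; fd=f@d
    if a>-0.018: print(round(a,4),((read_eef_pos()-c)@d).round(4),f)
    if fd<-5: break
print(read_clock())
cv2.imwrite("pics/wrist6.png",camera("wrist")["image"][:,:,::-1])
cv2.imwrite("pics/side6.png",camera("side")["image"][:,:,::-1])
crop("pics/side6.png","pics/side6c.png",140,160,300,300,5)
np.save("b.npy",b); np.save("a.npy",a)
```

```text
[0.4822 0.1578 0.0325] [-0.8856  0.0457 -0.1227] 18.1167
-0.018 -0.018 [0.5233 0.414  0.0525]
-0.016 -0.016 [ 0.9108  0.5765 -0.9458]
-0.015 -0.015 [ 0.9451 -0.5498  0.0143]
-0.014 -0.014 [ 0.2481 -0.8105  0.0966]
-0.013 -0.013 [-0.2452 -0.9646 -1.0113]
-0.012 -0.012 [1.7672 0.1569 0.2829]
-0.011 -0.011 [0.561  0.9143 0.0067]
-0.01 -0.0106 [-1.6094 -0.0016  1.9737]
-0.009 -0.0087 [-0.297   0.1326 -1.0261]
-0.008 -0.0078 [0.2692 0.3758 0.9896]
-0.007 -0.0069 [ 0.3501 -1.0645  0.6697]
-0.006 -0.006 [-0.1444 -0.5994  0.2653]
-0.005 -0.0053 [-1.2235 -0.1138  0.6961]
-0.004 -0.0039 [-0.4151  0.9961 -0.2086]
-0.003 -0.0028 [-1.8884  0.4255 -0.504 ]
-0.002 -0.0022 [-1.5744  0.323   1.4716]
-0.001 -0.0022 [-4.4801  0.1325  3.3613]
0.0 -0.0021 [-5.8604 -0.4995  4.9082]
26.6667
```

View pics/wrist6.png

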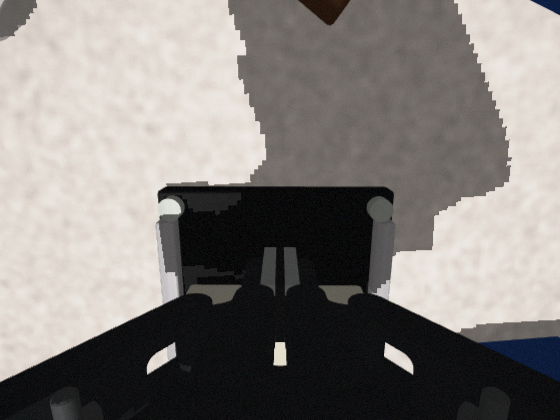

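View pics/side6c.png

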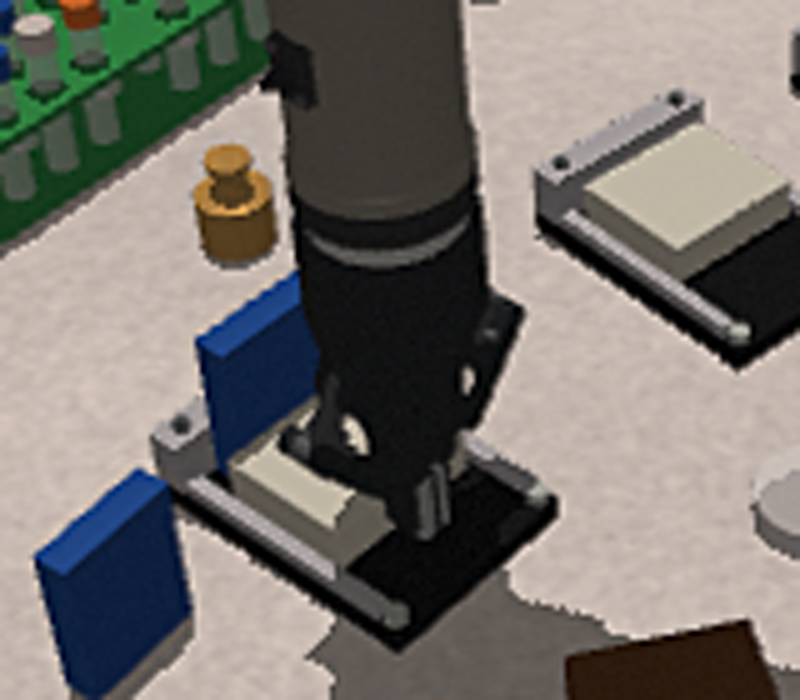

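Run:
```python
from workcell import *
from h import *
np.set_printoptions(precision=4,suppress=True)
d=np.array([np.cos(-.05),np.sin(-.05),0]); c=np.array([0.5198,0.1558,0.032]); b=np.load("b.npy")
for a in (0.001,0.002):
    move_l(c+a*d,0.02); pause(.3); print(a,((read_eef_pos()-c)@d).round(4),read_eef_pos(),read_force()-b,read_wrist_torque())
    if (read_force()-b)@d<-10: break
pause(1.5)
print([((read_force()-b)@d).round(2) for _ in range(5)],((read_eef_pos()-c)@d).round(4),read_clock())
cv2.imwrite("pics/scene7.png",camera("scene")["image"][:,:,::-1])
cv2.imwrite("pics/side7.png",camera("side")["image"][:,:,::-1])
crop("pics/scene7.png","pics/scene7c.png",270,210,380,320,6.5 and 6)
```

```text
0.001 -0.0021 [0.5177 0.1559 0.0318] [-7.9781  0.0132  5.8147] [-0.0874  1.7231 -0.0376]
0.002 -0.0021 [0.5177 0.1559 0.0316] [-8.9186  0.3793  8.1558] [-0.1041  2.0387 -0.0254]
[np.float64(-8.1), np.float64(-8.1), np.float64(-8.1), np.float64(-8.1), np.float64(-8.1)] -0.0021 29.3667
```

View pics/scene7c.png

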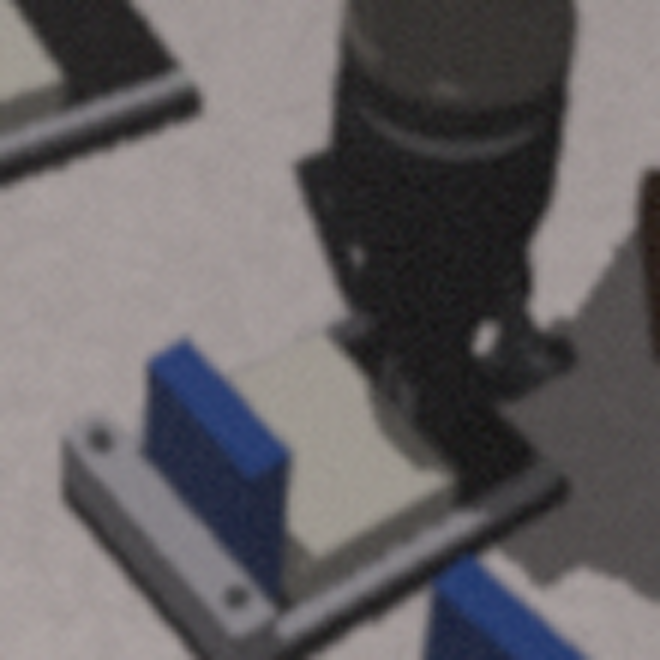

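View pics/side7.png

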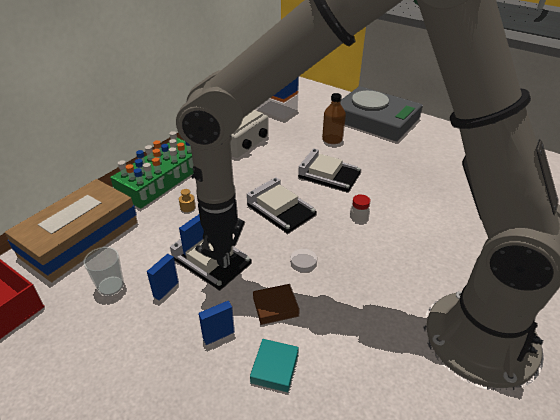

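View pics/scene7.png

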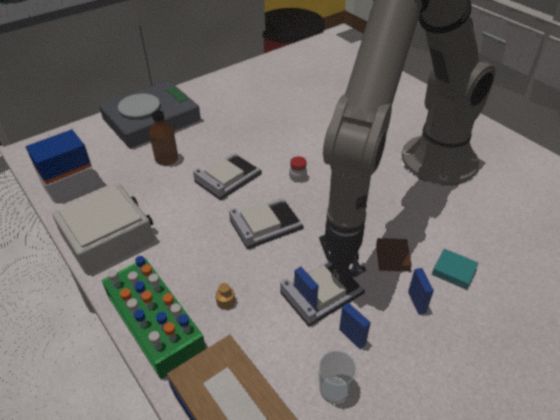

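Run:
```python
from workcell import *
from h import *
np.set_printoptions(precision=4,suppress=True)
d=np.array([np.cos(-.05),np.sin(-.05),0]); c=np.array([0.5198,0.1558,0.032]); b=np.load("b.npy")
for dz in (0.001,0.002):
    move_l(c+0.0025*d+[0,0,dz],0.02); pause(.4); f=read_force()-b
    print(dz,read_eef_pos(),f,read_clock())
    if f[2]<3: break
pause(1); print(read_eef_pos(),read_force()-b)
cv2.imwrite("pics/scene8.png",camera("scene")["image"][:,:,::-1])
crop("pics/scene8.png","pics/scene8c.png",270,210,380,320,6)
```

```text
0.001 [0.5178 0.1555 0.0317] [-8.1112 -0.0907  2.3235] 30.1167
[0.5177 0.1555 0.0317] [-8.2047 -0.8437  2.853 ]
```

View pics/scene8c.png

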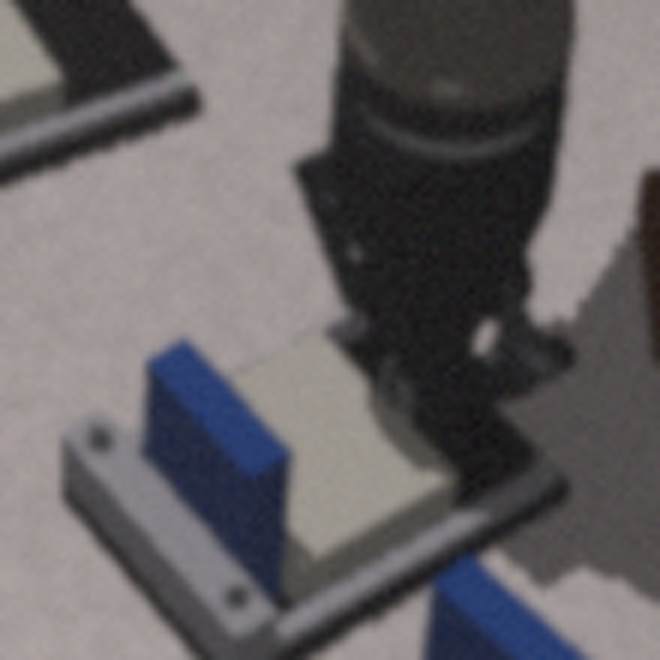

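Run:
```python
from workcell import *
print(read_force(),read_clock()); print(close_job())
```

```text
[-9.51045703  0.79810363  2.57208921] 31.1667
the job is handed in; nothing more can be done
None
```

I handed the job in at 31.2 s. The spacer is upright in the gap, and the arm is still holding the tile pressed against it. `close_job()` gives no verdict, so the result rests on my checks below.

- **Choice:** I took the blue spacer farthest to the robot's left, at about (0.479, 0.369). It went on the stand at y ≈ 0.15, which had a measured gap of about 25 mm. By eye, the gaps on the other two stands were clearly narrower.
- **Placing:** I lowered the spacer in 1 mm steps until it touched the bed. That happened at the expected height, with about 6 N of contact. I then released it, and the pictures showed it standing upright and free.
- **Push:** I pushed the tile with the closed fingers. It moved about 8 mm and then stopped: further pushing did not move it, and the force rose instead.
- **Last checks:** The push was steady at about 8 N along the fence direction. The last picture shows no visible gap between tile, spacer and fence, and the fingers are clear of the spacer. In the last full views the other tiles and the five bystanders looked to be where they started.
- **Small disagreements:** The fingers first pressed down on the tile with about 8 N. I raised the target height by 1 mm, which brought that down to about 3 N. The tile's travel came out about 1 mm longer than the measured gap predicted, which is within the camera calibration error.

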